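# Bring the cutting rule up to two locating pins and weight it down

## Task

Slide the cutting rule flat along the board, by its knob, until its graduated edge touches both sprung locating pins at the same time, pressing for a moment, but so gently that the pins hardly give. Then stand the steel pattern weight on the bare blade, beside the knob, without dropping it, so that the rule stays touching both pins, let go, and disturb nothing else.

Things in the scene. Friction and masses are not known exactly. Their poses are not given: they have to be found in the camera images.
- rule_knob (a point): Centre, half-way up, of the round black knob (28 dia, 38 high) in the middle of the rule; 23 above the rule's underside. +x points across the blade to the graduated edge, 30 from the knob's axis, which faces the pins; y runs along the blade; z up. Pushed at the knob, the rule swivels freely about whatever it meets first. Do not lift it: the knob may rise at most 15.
- rule: The loose cutting rule: a flat aluminium blade 340 long (y) x 60 wide (x) x 4 thick with a knob in its middle, 0.2 to 0.33 kg, lying on the board. Origin: centre of the underside; +x towards the graduated straight edge. Smooth anodised: friction about 0.25 on the board, so it slides under a push of about 1 N, more if pressed down. The blade is bare between the knob and each end.
- weight_mid (a point): Centre of the loose steel pattern weight (0.3 to 0.65 kg), 33 above its underside. From below: a cylinder 40 dia x 34 high, a 14 dia neck, a round grip 26 dia from 40 to 66 above the underside. z up. It stands on the table (z = 0), left or right of the board. Set it down softly: more than 50 N between it and the rule is a failure.
- board_top (a point): Centre of the top face of the fixed plywood board, 340 (x) x 420 (y) x 12 thick; its +x half, beyond the pins, points away from the robot, its top 12 above the table; z is up.
- slot_a: Flat slot plate let into the board, the one on the +y (robot's left) side, 60 (x) x 20; carries an upright sprung steel pin, 12 dia, 24 high. Origin: the slot's middle at the board's top; the pin is clamped anywhere within 15 mm of it along the slot (x). Pushed to +x the pin gives 1 mm per 4 N and comes back. Touching: over 1 N on both at once for 0.3 s; over 4 N on a pin fails.
- slot_b: Flat slot plate let into the board, the one on the -y (robot's right) side, 60 (x) x 20; carries an upright sprung steel pin, 12 dia, 24 high. Origin: the slot's middle at the board's top; the pin is clamped anywhere within 15 mm of it along the slot (x). Pushed to +x the pin gives 1 mm per 4 N and comes back. Touching: over 1 N on both at once for 0.3 s; over 4 N on a pin fails.
- jar: Bystander, to be left alone: clear round jar with a steel lid, 60 dia x 75 high; stands to the left or the right of the board, on the other side from the weight. Origin at its underside middle.
- spool: Bystander, to be left alone: thread spool, 48 dia x 58 high, standing on the board's far part (+x side). Origin at its underside middle.
- punch: Bystander, to be left alone: dark steel eyelet punch, foot 36 dia x 12 with an 18 dia shaft, 72 high in all, standing on the board's far part. Origin at its underside middle.
- chalk: Bystander, to be left alone: flat square of tailor's chalk, 45 x 45 x 7, lying on the board's far part. Origin at its underside middle.
- mallet: Bystander, to be left alone: hammer with a wooden handle, about 260 long, lying at the right of the table. Origin at its underside.
- reel: Bystander, to be left alone: flat reel of tape, 100 dia x 25, lying at the far right. Origin at its underside middle.
- cup: Bystander, to be left alone: white cup, 72 dia x 90, at the far left. Origin at its underside middle.
Things that resemble listed ones, but are neither listed nor needed, are in the scene too. What is shaped like the part that bears weight_mid but orange is not meant.

How it is judged:
On the way, in this order (a step that is already met when the one before it is completed fails the run):
1. the rule's graduated edge presses on both pins at once (more than 1 N on each) for 0.3 s (contact force between rule and slot_a above 1 N and contact force between rule and slot_b above 1 N and x of slot_a in the frame of rule_knob between 0.017 and 0.055 m and x of slot_b in the frame of rule_knob between 0.017 and 0.055 m), for 0.3 s.
2. the weight stands upright on the blade while the edge is still at both pins (x of weight_mid in the frame of rule_knob between -0.014 and 0.014 m and (y of weight_mid in the frame of rule_knob between 0.036 and 0.158 m or y of weight_mid in the frame of rule_knob between -0.158 and -0.036 m) and angle between weight_mid's own z axis and vertical below 0.1 rad and contact force between weight and rule above 1.5 N and x of slot_a in the frame of rule_knob between 0.017 and 0.055 m and x of slot_b in the frame of rule_knob between 0.017 and 0.055 m and contact force between rule and slot_a above 0.1 N and contact force between rule and slot_b above 0.1 N), for 0.2 s.
At the end, for the whole second after the job is handed in: The rule lies still, its graduated edge touching both pins (over 0.1 N on each); the weight stands upright and still, its base on the bare blade at either side of the knob (axis within 14 mm of its centre line, 36 to 158 mm from the knob's axis); the robot has let go (all of step 2 and linear speed of each of rule, weight below 0.01 m/s and contact force between each of the fingers, the arm and anything else below 0.1 N).
It fails at once if a pin is pressed by the rule with more than 4 N (contact force between rule and slot_a above 4 N or contact force between rule and slot_b above 4 N).
It fails at once if the rule is lifted or tipped off the board (knob more than 15 mm up from where it started, or tilted more than 0.12 rad) (height (world z) of rule_knob above 0.05 m or angle between rule_knob's own z axis and vertical above 0.12 rad).
It fails at once if the weight is dropped on or knocked against the rule (more than 50 N between them) (contact force between weight and rule above 50 N).
It fails at once if a pin is pressed by the robot or the weight with more than 4 N (contact force between any of the arm, the fingers, weight and slot_a above 4 N or contact force between any of the arm, the fingers, weight and slot_b above 4 N).
It fails at once if a bystander is shifted by more than 15 mm (distance of any of jar, spool, punch, chalk, mallet, reel, cup from where it was at the start of the episode above 0.015 m).
It also fails if it takes over 64 s, if anything falls off the work surface, if the arm or the gripper's body presses on something with over 40 N, if the wrist force passes 120 N, or if a joint passes its speed limit or range.

## Robot

A 7-joint arm with a two-finger parallel gripper is mounted at the origin on the work surface. World frame = base frame: x ahead of the robot, y to its left, z up, the work surface at z = 0. Lengths are in m, angles in rad, forces in N, time in s.
With the tool pointing down it reaches from about 0.4 to 0.85 m from the base axis. Payload 10.4 kg.
Tool frame: the origin (TCP) lies on the mounting face of the last link; the fingertips stand r.tips_ahead ahead of it and the grasp point (between the pads) lies 164 mm ahead of it (r.tips_ahead is the distance from the TCP to the fingertips, in m); z points along the fingers, y is the line along which they close (so a half turn about z gives the same grasp; the last joint's range is limited). The gripper opens to 87 mm and grips with 3 to 60 N. Pads are 19 mm wide; open, the fingers measure 117 mm over their backs; the gripper's body (75 mm by 190 mm) begins 51 mm behind the grasp point.
Start: joints at [1.127, 0.332, -0.065, 1.46, 0.022, 1.35, -0.088], TCP at [0.255, -0.57, 0.405] pointing down, gripper open.
Joint ranges: [-2.6, 2.6], [-0.5, 2.12], [-1.47, 1.34], [0.16, 2.42], [-1.27, 4.41], [0.06, 2.06], [-2.6, 2.6]. Speed limits (rad/s): [2.22, 2.22, 2.79, 2.79, 3.14, 3.14, 3.14].

## Interface

Orientations are given as a unit quaternion [x, y, z, w].
In Python, from bench import telemetry, imaging, job, r gives the robot as it stands.
- The arm moves only by the tool move_arm, never from a script. Its argument "steps" is a list of rows, each an object of numbers: "dx", "dy", "dz": the shift along the tool's x, y, z in cm; "spin": the turn about the tool's z in rad. In form: [{"dx": .., "dy": .., "dz": .., "spin": ..}, ...]. A call has 1 to 12 rows; each row shifts and turns the commanded pose from where the row before left it, along the tool's axes as they then stand; what a row does not reach is not made up. A row lasts 1/10 s, in which the tool goes at most 50 mm and 8.59 degrees, less where a joint would pass 70% of its speed; a pose out of reach is approached as far as the arm can. A call with a gripper value outside its range is refused whole. "claw" is the finger opening in cm, from 0 to 8.7, set as the call begins (left out, the last holds). The fingers move at their own pace and stop on an object; "squeeze" is the grip in N (left out, the last holds). Time passes only in rows, so rows that do not move let the fingers close. It gives the time, the measured TCP pose, the force, the opening and the grip force at its end, in the units of the state.
- telemetry.read_state(): the state, without advancing time (a new reading comes with each control period).
- imaging.camera(name): name is "side" or "top"; returns a dict with "img" (400x640x3 uint8, red, green, blue), "camera_matrix" (3x3 intrinsics, pixels), "R" (3x3) and "t" (3): a world point X has camera coordinates R X + t. Camera axes: x right, y down, z forward; pixel columns grow to the right and rows downward; lengths in m; the calibration is good to about 2 mm. A picture is of the moment at which its call begins. There is no depth.
- job.close_job(): hands the job in; it is judged then, once.
The state is a dict: "time": time; "joint_positions": joint angles; "joint_vel": joint speeds; "joint_torque": joint torques, N m; "ee_pos": TCP position; "eef_rot": TCP orientation; "ft_force": force on the tool from outside, world axes, zero at the start; "torque": the same for the moment, N m; "width": finger opening in m; "grip_force": force on a finger pad.
Only numpy, scipy, OpenCV 4.12 (cv2) and the standard library are available. Lean on these libraries where they do the work, as an engineer would, in place of code of your own. Each camera call takes 0.05 s, during which the arm holds its last target. There are 200 camera calls.

## Working session

There is one attempt and no reset: what is moved stays moved. The work goes in short steps, Python scripts to look and compute and a tool call to move; the robot and the scene stay as the last step left them, time stands still between calls to the robot, and variables do not carry over. Pictures are saved under pics/ and viewed, at most 11 in all, crops included, and the job is handed in when it is done.

Besides the shell and the picture viewer there is one more tool, called after ">>>" by a JSON object that holds its "op" and its "data", one argument or row to a line. move_arm: Moves the arm, as the interface text tells. Its arguments: {"type":"object","properties":{"steps":{"type":"array","items":{"type":"object","properties":{"dx":{"type":"number"},"dy":{"type":"number"},"dz":{"type":"number"},"spin":{"type":"number"}}}},"claw":{"type":"number"},"squeeze":{"type":"number"}},"required":["steps"]}

```bash
mkdir -p pics; cat > h.py <<'E'
import numpy as np, cv2, pickle
from bench import telemetry, imaging, job, r
def snap(n,tag):
    c=imaging.camera(n); pickle.dump(c,open(f'{tag}.pkl','wb')); cv2.imwrite(f'pics/{tag}.png',c['img'][:,:,::-1]); return c
def ld(tag): return pickle.load(open(f'{tag}.pkl','rb'))
def bp(c,u,v,z):
    K=np.array(c['camera_matrix']);R=np.array(c['R']);t=np.array(c['t'])
    d=R.T@np.linalg.inv(K)@np.array([u,v,1.]); o=-R.T@t
    return o+d*(z-o[2])/d[2]
def pj(c,X):
    p=np.array(c['camera_matrix'])@(np.array(c['R'])@np.array(X)+np.array(c['t'])); return p[:2]/p[2]
def crop(tag,x0,y0,w,h,s,out):
    im=cv2.imread(f'pics/{tag}.png')[y0:y0+h,x0:x0+w]; cv2.imwrite(f'pics/{out}.png',cv2.resize(im,None,fx=s,fy=s,interpolation=cv2.INTER_CUBIC))
E
python3 - <<'E'
from h import *
for n in('top','side'):
    c=snap(n,n+'0'); print(n,np.array(c['camera_matrix']).round(1).tolist(),(-np.array(c['R']).T@np.array(c['t'])).round(3))
print(telemetry.read_state(), r.tips_ahead)
E
```

```text
top [[495.9, 0.0, 319.7], [0.0, 495.9, 191.8], [0.0, 0.0, 1.0]] [ 0.39  -0.021  1.5  ]
side [[464.9, 0.0, 318.4], [0.0, 464.9, 209.1], [0.0, 0.0, 1.0]] [-0.1    0.743  0.841]
{'time': 0.1, 'joint_positions': array([ 1.12741183,  0.33279237, -0.06468349,  1.46082577,  0.02160427,
        1.34990687, -0.08847604]), 'joint_vel': array([ 0.00116601,  0.0002085 , -0.00144702, -0.00242301, -0.00027906,
        0.00023425,  0.00084543]), 'joint_torque': array([-3.63255640e-04, -6.24552441e+01,  2.41790107e-02, -3.90720606e+01,
       -6.14380999e-02,  3.66222498e-02,  4.38224799e-05]), 'ee_pos': array([ 0.25525094, -0.57038165,  0.40405857]), 'eef_rot': array([ 9.77945977e-01,  2.08857088e-01, -1.60747616e-04, -5.97220322e-04]), 'ft_force': array([ 0.78155732, -0.28369764,  0.41012954]), 'torque': array([ 0.01390593,  0.01898916, -0.01660508]), 'grip_force': 0.0, 'width': 0.08701803431429803} 0.1822
```

View pics/top0.png

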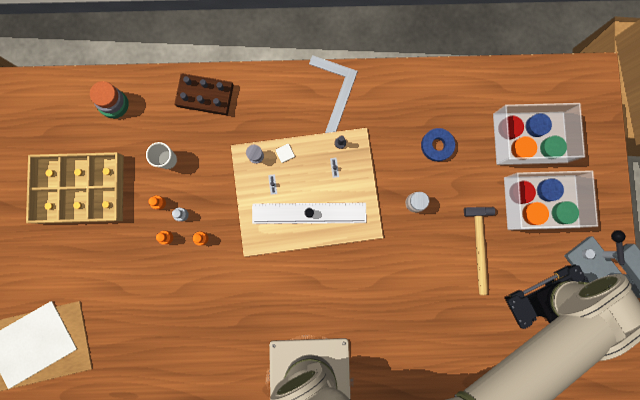

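View pics/side0.png

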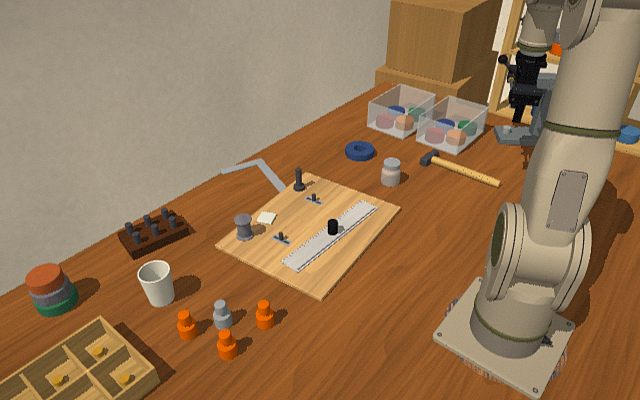

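The top view shows the knob at about (309,212), the pins near (272,184) and (335,167), and the steel weight at (179,214) between three orange look-alikes at (155,202), (164,238) and (200,239). Next I'll enlarge it.

```bash
python3 - <<'E'
from h import *
crop('top0',225,125,160,120,5,'c1')
crop('top0',140,185,80,60,8,'c2')
crop('side0',210,160,200,150,4,'c3')
E
```

```text
(no output)
```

View pics/c1.png

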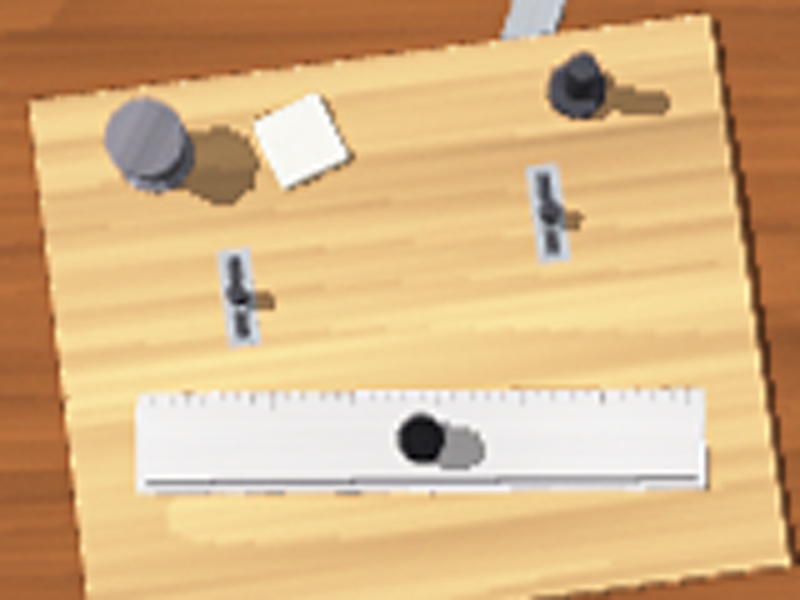

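View pics/c2.png

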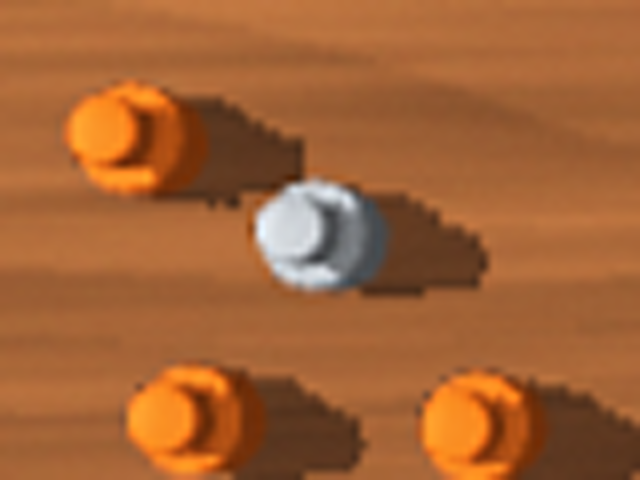

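View pics/c3.png

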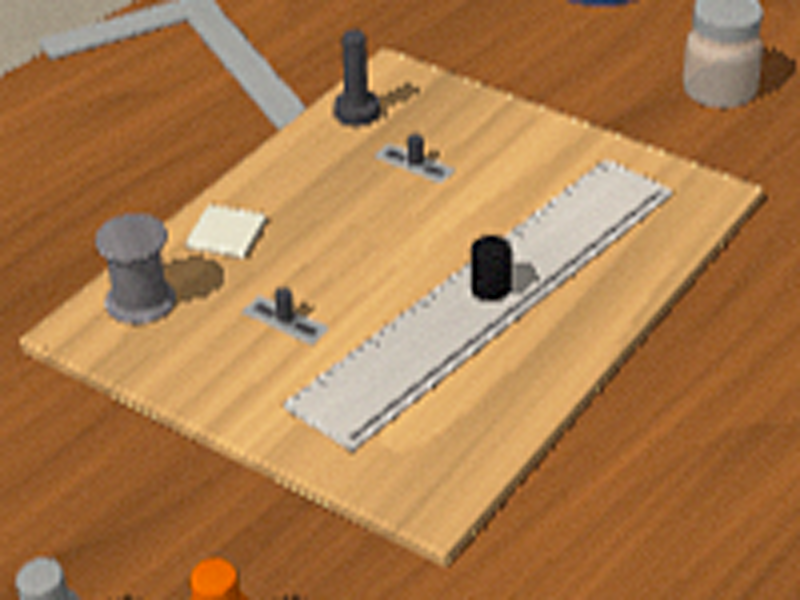

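Pins, in c1 crop: a (238,292), b (549,213). The knob top is at (422,438) and the blade spans (136,396) to (706,490). Side crop: pin tops (284,292) and (416,138), knob top (491,241). In c2 the steel weight's grip is at (290,229).

```bash
cat >> h.py <<'E'
def tri(ct,pt,cs,ps):
    A=[];b=[]
    for c,(u,v) in((ct,pt),(cs,ps)):
        P=np.array(c['camera_matrix'])@np.c_[np.array(c['R']),np.array(c['t'])]
        for k,w in((0,u),(1,v)):
            q=w*P[2]-P[k];A.append(q[:3]);b.append(-q[3])
    return np.linalg.lstsq(np.array(A),np.array(b),rcond=None)[0]
E
python3 - <<'E'
from h import *
t=ld('top0');s=ld('side0')
T=lambda x,y:(225+(x+.5)/5-.5,125+(y+.5)/5-.5)
S=lambda x,y:(210+(x+.5)/4-.5,160+(y+.5)/4-.5)
W=lambda x,y:(140+(x+.5)/8-.5,185+(y+.5)/8-.5)
for n,a,b,z in(('pa',(238,292),(284,292),.036),('pb',(549,213),(416,138),.036),('knob',(422,438),(491,241),.054)):
    print(n,bp(t,*T(*a),z).round(4),bp(s,*S(*b),z).round(4),tri(t,T(*a),s,S(*b)).round(4))
for p in((136,396),(706,391),(706,488),(137,491)): print('rule',bp(t,*T(*p),.016).round(4))
for p in((240,298),(547,213)): print('slot',bp(t,*T(*p),.012).round(4))
print('punch',bp(t,*T(582,72),.084).round(3),'spool',bp(t,*T(147,138),.07).round(3))
print('w',bp(t,*W(290,229),.066).round(4),bp(t,*W(322,236),.034).round(4))
print('w side',bp(s,*S(41,570),.066).round(4))
for p in((103,130),(162,420),(458,425)): print('orange',bp(t,*W(*p),.066).round(4))
E
```

```text
pa [0.5766 0.0964 0.036 ] [0.5779 0.0951 0.036 ] [0.5764 0.0963 0.0376]
pb [ 0.6189 -0.09    0.036 ] [ 0.6218 -0.092   0.036 ] [ 0.619  -0.0896  0.0386]
knob [ 0.4854 -0.0107  0.054 ] [ 0.4914 -0.0159  0.054 ] [ 0.4857 -0.0102  0.0605]
rule [0.518  0.1603 0.016 ]
rule [ 0.5113 -0.1819  0.016 ]
rule [ 0.453  -0.1796  0.016 ]
rule [0.4611 0.1606 0.016 ]
slot [0.576  0.0972 0.012 ]
slot [ 0.6227 -0.0899  0.012 ]
punch [ 0.694 -0.11   0.084] spool [0.664 0.145 0.07 ]
w [0.4928 0.3734 0.066 ] [0.4922 0.3705 0.034 ]
w side [0.4961 0.3694 0.066 ]
orange [0.5306 0.4408 0.066 ]
orange [0.4255 0.4191 0.066 ]
orange [0.4206 0.3133 0.066 ]
```

>>> {"op": "move_arm", "data": {
  "steps": [
    {"spin": -0.141},
    {"spin": -0.141},
    {"spin": -0.141},
    {"spin": -0.141},
    {"spin": -0.141},
    {"spin": -0.141},
    {"spin": -0.141},
    {"spin": -0.143}
  ],
  "claw": 6
}}

```text
$.steps[0]: bad value
```

>>> {"op": "move_arm", "data": {
  "steps": [
    {"dx": 4.5,"dy": 1.9},
    {"dx": 4.5,"dy": 1.9},
    {"dx": 4.5,"dy": 1.9},
    {"dx": 4.5,"dy": 1.9},
    {"dx": 4.5,"dy": 1.9},
    {"dx": 4.5,"dy": 1.9},
    {"dx": 4.5,"dy": 1.9},
    {"dx": 4.5,"dy": 1.9},
    {"dx": 4.5,"dy": 1.9},
    {"dx": 4.5,"dy": 1.9},
    {"dx": 4.5,"dy": 1.9},
    {"dx": 4.5,"dy": 1.9}
  ]
}}

```text
$.steps[0]: bad value
```

```bash
cat >> h.py <<'E'
def pose():
    s=telemetry.read_state(); q=s['eef_rot']; psi=2*np.arctan2(q[1],q[0])
    return s,np.array(s['ee_pos']),psi
def go(x,y,z=None,yaw=None):
    "tool-axis shift in cm to bring the TCP to x,y,(grasp point height z)"
    s,p,psi=pose(); d=np.array([x,y])-p[:2]
    ex=np.array([np.cos(psi),np.sin(psi)]);ey=np.array([np.sin(psi),-np.cos(psi)])
    print('t',round(s['time'],2),'pos',p.round(4),'grasp z',round(p[2]-.164,4),'psi',round(psi,4),'dx %.2f dy %.2f'%(d@ex*100,d@ey*100),
      'dz %.2f'%((p[2]-.164-z)*100) if z is not None else '','spin %.3f'%(psi-yaw) if yaw is not None else '',
      'F',np.round(s['ft_force'],2),'w',round(s['width'],4),'g',s['grip_force'])
E
python3 -c "
from h import *
go(.487,-.012,.043,1.55); s=pose()[0]; print(s['eef_rot'],s['joint_positions'])"
```

```text
t 0.1 pos [ 0.2553 -0.5704  0.4041] grasp z 0.2401 psi 0.4208 dx 43.96 dy -41.50 dz 19.71 spin -1.129 F [ 0.78 -0.28  0.41] w 0.087 g 0.0
[ 9.77945977e-01  2.08857088e-01 -1.60747616e-04 -5.97220322e-04] [ 1.12741183  0.33279237 -0.06468349  1.46082577  0.02160427  1.34990687
 -0.08847604]
```

>>> {"op": "move_arm", "data": {
  "steps": [
    {"dx": 0,"dy": 0,"dz": 0,"spin": -0.141},
    {"dx": 0,"dy": 0,"dz": 0,"spin": -0.141},
    {"dx": 0,"dy": 0,"dz": 0,"spin": -0.141},
    {"dx": 0,"dy": 0,"dz": 0,"spin": -0.141},
    {"dx": 0,"dy": 0,"dz": 0,"spin": -0.141},
    {"dx": 0,"dy": 0,"dz": 0,"spin": -0.141},
    {"dx": 0,"dy": 0,"dz": 0,"spin": -0.141},
    {"dx": 0,"dy": 0,"dz": 0,"spin": -0.142}
  ],
  "claw": 6
}}

```text
time: 0.9
ee_pos: [0.2553, -0.5704, 0.4043]
eef_rot: [0.712, 0.702, 0.0, -0.0]
ft_force: [1.2, 0.5, -0.1]
width: 0.0601
grip_force: 0.0
```

```bash
python3 -c "
from h import *
go(.487,-.012,.043,1.55)"
```

```text
t 0.9 pos [ 0.2553 -0.5704  0.4043] grasp z 0.2403 psi 1.5556 dx 56.19 dy 22.32 dz 19.73 spin 0.006 F [ 1.24  0.51 -0.05] w 0.0601 g 0.0
```

>>> {"op": "move_arm", "data": {
  "steps": [
    {"dx": 4.6,"dy": 1.86,"dz": 0,"spin": 0},
    {"dx": 4.6,"dy": 1.86,"dz": 0,"spin": 0},
    {"dx": 4.6,"dy": 1.86,"dz": 0,"spin": 0},
    {"dx": 4.6,"dy": 1.86,"dz": 0,"spin": 0},
    {"dx": 4.6,"dy": 1.86,"dz": 0,"spin": 0},
    {"dx": 4.6,"dy": 1.86,"dz": 0,"spin": 0},
    {"dx": 4.6,"dy": 1.86,"dz": 0,"spin": 0},
    {"dx": 4.6,"dy": 1.86,"dz": 0,"spin": 0},
    {"dx": 4.6,"dy": 1.86,"dz": 0,"spin": 0},
    {"dx": 4.6,"dy": 1.86,"dz": 0,"spin": 0},
    {"dx": 4.6,"dy": 1.86,"dz": 0,"spin": 0},
    {"dx": 4.6,"dy": 1.86,"dz": 0,"spin": 0}
  ]
}}

```text
time: 2.1
ee_pos: [0.4902, -0.0214, 0.4048]
eef_rot: [0.715, 0.699, -0.0, 0.0]
ft_force: [1.4, -0.3, 0.2]
width: 0.0605
grip_force: 0.0
```

>>> {"op": "move_arm", "data": {
  "steps": [
    {"dx": 1,"dy": 0,"dz": 3,"spin": 0.005},
    {"dx": 0,"dy": 0,"dz": 4,"spin": 0},
    {"dx": 0,"dy": 0,"dz": 4,"spin": 0},
    {"dx": 0,"dy": 0,"dz": 3,"spin": 0},
    {"dx": 0,"dy": 0,"dz": 0,"spin": 0},
    {"dx": 0,"dy": 0,"dz": 0,"spin": 0}
  ]
}}

```text
time: 2.7
ee_pos: [0.4904, -0.0132, 0.2653]
eef_rot: [0.716, 0.698, -0.0, -0.0]
ft_force: [0.1, -0.0, 0.4]
width: 0.0599
grip_force: 0.0
```

```bash
python3 -c "
from h import *
go(.487,-.012,.043,1.55); snap('side','side1');crop('side1',230,110,200,150,4,'c4')"
```

```text
t 2.7 pos [ 0.4904 -0.0132  0.2653] grasp z 0.1013 psi 1.5451 dx 0.11 dy -0.35 dz 5.83 spin -0.005 F [ 0.07 -0.03  0.43] w 0.0599 g 0.0
```

View pics/c4.png

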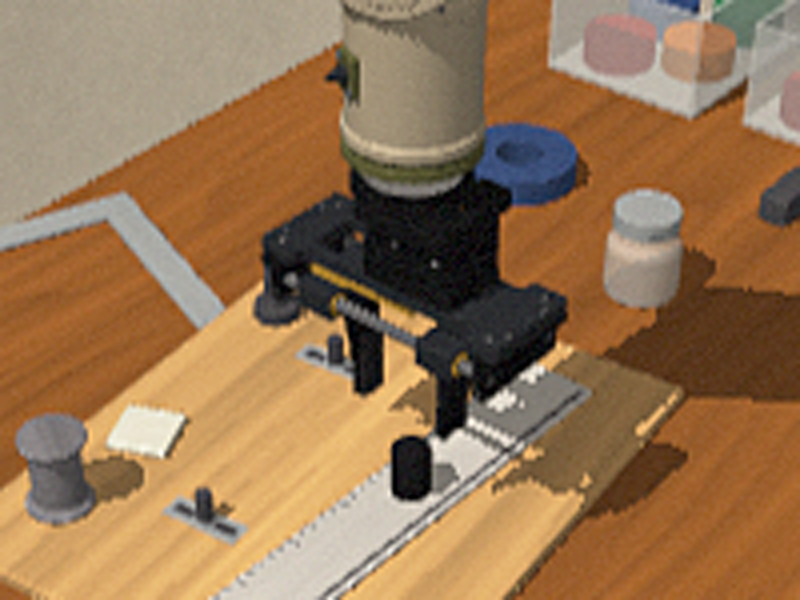

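The fingers straddle the knob's position along x, and nothing is in the way below. I'll lower onto it and grip.

>>> {"op": "move_arm", "data": {
  "steps": [
    {"dx": 0.1,"dy": -0.3,"dz": 2,"spin": 0},
    {"dx": 0,"dy": 0,"dz": 2,"spin": 0},
    {"dx": 0,"dy": 0,"dz": 1.0,"spin": 0},
    {"dx": 0,"dy": 0,"dz": 0.6,"spin": 0},
    {"dx": 0,"dy": 0,"dz": 0,"spin": 0},
    {"dx": 0,"dy": 0,"dz": 0,"spin": 0}
  ]
}}

```text
time: 3.35
ee_pos: [0.4878, -0.0122, 0.2097]
eef_rot: [0.716, 0.698, 0.0, 0.001]
ft_force: [-0.4, -0.2, -0.4]
width: 0.0601
grip_force: 0.0
```

>>> {"op": "move_arm", "data": {
  "steps": [
    {"dx": 0,"dy": 0,"dz": 0,"spin": 0},
    {"dx": 0,"dy": 0,"dz": 0,"spin": 0},
    {"dx": 0,"dy": 0,"dz": 0,"spin": 0},
    {"dx": 0,"dy": 0,"dz": 0,"spin": 0},
    {"dx": 0,"dy": 0,"dz": 0,"spin": 0},
    {"dx": 0,"dy": 0,"dz": 0,"spin": 0},
    {"dx": 0,"dy": 0,"dz": 0,"spin": 0},
    {"dx": 0,"dy": 0,"dz": 0,"spin": 0}
  ],
  "claw": 2,
  "squeeze": 12
}}

```text
time: 4.15
ee_pos: [0.4873, -0.0122, 0.2088]
eef_rot: [0.716, 0.698, -0.0, 0.0]
ft_force: [-1.8, 0.4, 0.8]
width: 0.0273
grip_force: 12.0
```

```bash
python3 -c "
from h import *
go(.545,-.009,.045,1.797)"
```

```text
t 4.15 pos [ 0.4873 -0.0122  0.2088] grasp z 0.0448 psi 1.5448 dx 0.47 dy 5.76 dz -0.02 spin -0.252 F [-1.76  0.35  0.76] w 0.0273 g 11.999864818062633
```

>>> {"op": "move_arm", "data": {
  "steps": [
    {"dx": 0,"dy": 0,"dz": 0,"spin": -0.03},
    {"dx": 0,"dy": 0,"dz": 0,"spin": -0.05},
    {"dx": 0,"dy": 0,"dz": 0,"spin": -0.06},
    {"dx": 0,"dy": 0,"dz": 0,"spin": -0.06},
    {"dx": 0,"dy": 0,"dz": 0,"spin": -0.048},
    {"dx": 0,"dy": 0,"dz": 0,"spin": 0},
    {"dx": 0,"dy": 0,"dz": 0,"spin": 0}
  ]
}}

```text
time: 4.85
ee_pos: [0.4874, -0.0123, 0.2088]
eef_rot: [0.625, 0.781, 0.0, 0.0]
ft_force: [0.5, -0.6, 0.8]
width: 0.0275
grip_force: 12.0
```

```bash
python3 -c "
from h import *
go(.5468,-.0085,.045,1.793); snap('side','s2');t=snap('top','t2');crop('s2',210,160,200,150,4,'c5')"
```

```text
t 4.85 pos [ 0.4874 -0.0123  0.2088] grasp z 0.0448 psi 1.7922 dx -0.94 dy 5.88 dz -0.02 spin -0.001 F [ 0.53 -0.59  0.85] w 0.0275 g 11.999820142518729
```

View pics/c5.png

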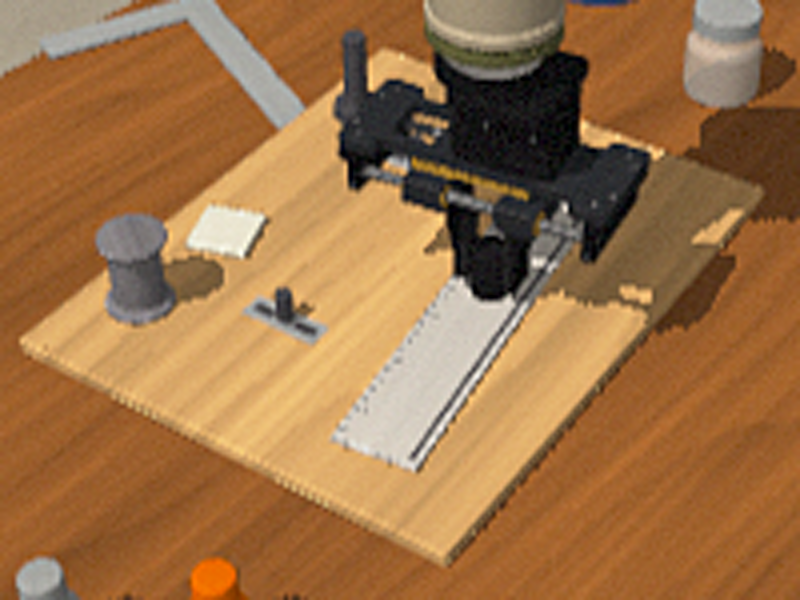

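The rule turned with the knob, and its edge now looks nearly parallel to the pin line. I'll advance to about 9 mm short, ease the grip, then creep.

>>> {"op": "move_arm", "data": {
  "steps": [
    {"dx": -0.15,"dy": 0.6,"dz": 0,"spin": 0},
    {"dx": -0.15,"dy": 1,"dz": 0,"spin": 0},
    {"dx": -0.15,"dy": 1,"dz": 0,"spin": 0},
    {"dx": -0.15,"dy": 1,"dz": 0,"spin": 0},
    {"dx": -0.15,"dy": 1,"dz": 0,"spin": 0},
    {"dx": -0.15,"dy": 1,"dz": 0,"spin": 0},
    {"dx": 0,"dy": 0.6,"dz": 0,"spin": 0},
    {"dx": 0,"dy": 0.3,"dz": 0,"spin": 0},
    {"dx": 0,"dy": 0,"dz": 0,"spin": 0}
  ]
}}

```text
time: 5.85
ee_pos: [0.5535, -0.0065, 0.2088]
eef_rot: [0.624, 0.781, 0.001, 0.0]
ft_force: [0.1, 0.1, 2.8]
width: 0.0275
grip_force: 12.0
```

>>> {"op": "move_arm", "data": {
  "steps": [
    {"dx": 0,"dy": 0,"dz": 0,"spin": 0},
    {"dx": 0,"dy": 0,"dz": 0,"spin": 0},
    {"dx": 0,"dy": 0,"dz": 0,"spin": 0}
  ],
  "squeeze": 3
}}

```text
time: 6.15
ee_pos: [0.5527, -0.0066, 0.2088]
eef_rot: [0.624, 0.781, 0.0, 0.0]
ft_force: [0.9, 0.3, 1.7]
width: 0.0275
grip_force: 3.0
```

```bash
python3 -c "
from h import *
go(.5634,-.0051,.045,1.793); s=snap('side','s3');t=snap('top','t3')
F=[]
for i in range(6): imaging.camera('top');F.append(telemetry.read_state()['ft_force'])
print(np.round(F,2),pose()[0]['time'])
crop('s3',210,160,200,150,4,'c6')"
```

```text
t 6.15 pos [ 0.5527 -0.0066  0.2088] grasp z 0.0448 psi 1.7928 dx -0.09 dy 1.07 dz -0.02 spin -0.000 F [0.86 0.3  1.73] w 0.0275 g 2.999942845199257
[[0.74 1.44 1.36]
 [1.9  0.32 1.64]
 [1.54 1.12 1.07]
 [1.2  0.51 1.29]
 [1.33 0.39 1.96]
 [0.79 0.89 1.58]] 6.55
```

View pics/c6.png

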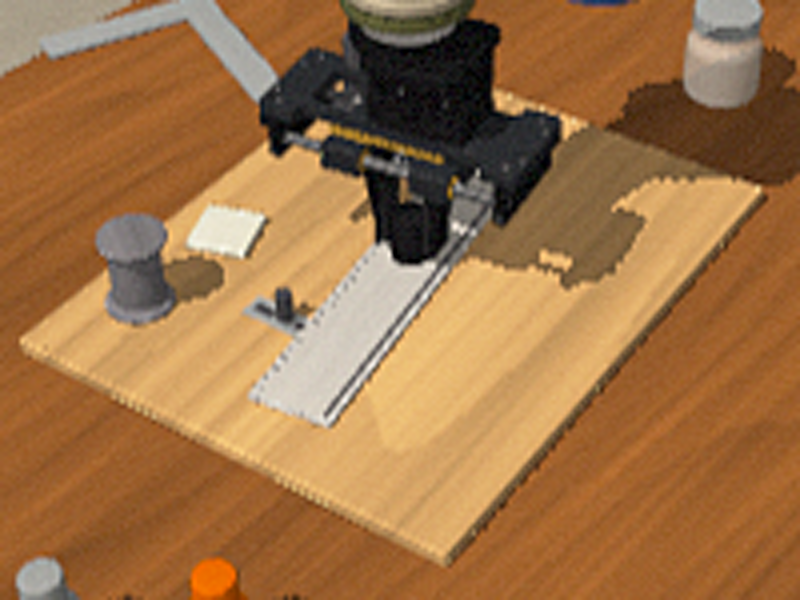

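Pin a still has a visible gap of about 1 cm ahead of the edge. Now I'll creep, averaging the noisy force as I go.

```bash
cat >> h.py <<'E'
def force(n=6,yaw=.2266):
    F=[];M=[];P=[]
    for i in range(n):
        c=imaging.camera('side'); s=telemetry.read_state(); F.append(s['ft_force']);M.append(s['torque']);P.append(s['ee_pos'])
    F=np.array(F); m=F.mean(0); k=np.array([np.cos(yaw),np.sin(yaw),0]); p=np.mean(P,0)
    print('t',round(s['time'],2),'F',m.round(2),'along n %.2f'%(m@k),'sd',F.std(0).round(2),'Mz %.3f'%np.mean(M,0)[2],'n-pos mm %.2f'%(p@k*1000),'xyz',p.round(5),'w',s['width'],'g',s['grip_force'])
    return c
E
python3 -c "
from h import *
force()"
```

```text
t 6.85 F [1.11 0.7  1.63] along n 1.24 sd [0.25 0.69 0.47] Mz -0.005 n-pos mm 537.07 xyz [ 0.5527  -0.00666  0.20878] w 0.027797084819540185 g 3.0001805524807423
```

>>> {"op": "move_arm", "data": {
  "steps": [
    {"dx": 0,"dy": 0.05,"dz": 0,"spin": 0},
    {"dx": 0,"dy": 0.05,"dz": 0,"spin": 0},
    {"dx": 0,"dy": 0.05,"dz": 0,"spin": 0},
    {"dx": 0,"dy": 0.05,"dz": 0,"spin": 0},
    {"dx": 0,"dy": 0.05,"dz": 0,"spin": 0},
    {"dx": 0,"dy": 0.05,"dz": 0,"spin": 0},
    {"dx": 0,"dy": 0.05,"dz": 0,"spin": 0},
    {"dx": 0,"dy": 0.05,"dz": 0,"spin": 0},
    {"dx": 0,"dy": 0.05,"dz": 0,"spin": 0},
    {"dx": 0,"dy": 0.05,"dz": 0,"spin": 0}
  ]
}}

```text
time: 7.85
ee_pos: [0.5576, -0.0056, 0.2086]
eef_rot: [0.624, 0.781, -0.0, -0.0]
ft_force: [-1.0, -0.2, 0.7]
width: 0.0278
grip_force: 3.0
```

```bash
python3 -c "
from h import *
force()"
```

```text
t 8.15 F [-0.21  0.1  -1.19] along n -0.18 sd [0.46 0.21 0.59] Mz 0.003 n-pos mm 542.11 xyz [ 0.55762 -0.00556  0.20867] w 0.027842753680649354 g 2.9991848958889022
```

>>> {"op": "move_arm", "data": {
  "steps": [
    {"dx": 0,"dy": 0.04,"dz": 0,"spin": 0},
    {"dx": 0,"dy": 0.04,"dz": 0,"spin": 0},
    {"dx": 0,"dy": 0.04,"dz": 0,"spin": 0},
    {"dx": 0,"dy": 0.04,"dz": 0,"spin": 0},
    {"dx": 0,"dy": 0.04,"dz": 0,"spin": 0},
    {"dx": 0,"dy": 0.04,"dz": 0,"spin": 0},
    {"dx": 0,"dy": 0.04,"dz": 0,"spin": 0},
    {"dx": 0,"dy": 0.02,"dz": 0,"spin": 0}
  ]
}}

```text
time: 8.95
ee_pos: [0.5605, -0.0049, 0.2087]
eef_rot: [0.624, 0.781, 0.0, -0.0]
ft_force: [-1.0, 0.1, -2.7]
width: 0.0282
grip_force: 3.0
```

```bash
python3 -c "
from h import *
force(); snap('side','s4')
a=cv2.imread('pics/s4.png')[215:275,255:335]; b=cv2.imread('pics/s4.png')[170:230,295:375]
cv2.imwrite('pics/c7.png',cv2.resize(np.hstack([a,b]),None,fx=5,fy=5,interpolation=cv2.INTER_CUBIC))"
```

```text
t 9.25 F [ 0.16 -0.05 -2.45] along n 0.15 sd [0.52 0.25 0.55] Mz -0.003 n-pos mm 545.08 xyz [ 0.56051 -0.00492  0.20872] w 0.027714636167297795 g 2.9993900927365758
```

View pics/c7.png

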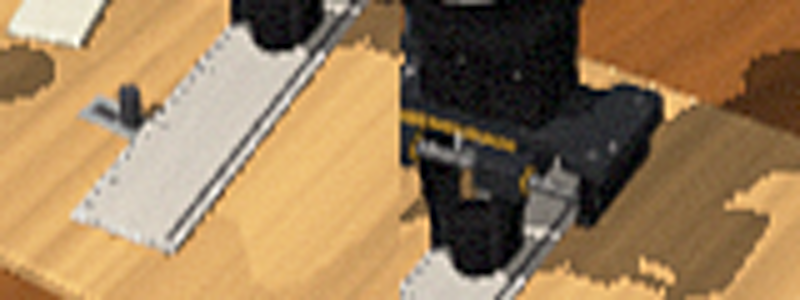

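Pin a still has a gap of a few mm. The grip is also carrying the rule's weight (Fz −2.5 N). I'll open slightly so only the rear pad pushes, and take a force baseline.

>>> {"op": "move_arm", "data": {
  "steps": [
    {"dx": 0,"dy": 0,"dz": 0,"spin": 0},
    {"dx": 0,"dy": 0,"dz": 0,"spin": 0},
    {"dx": 0,"dy": 0,"dz": 0,"spin": 0}
  ],
  "claw": 3.1
}}

```text
time: 9.6
ee_pos: [0.5606, -0.0049, 0.209]
eef_rot: [0.624, 0.781, 0.0, 0.0]
ft_force: [1.0, 0.3, 0.3]
width: 0.0311
grip_force: 0.0
```

```bash
python3 -c "
from h import *
force(8)"
```

```text
t 10.0 F [-0.27  0.01 -0.06] along n -0.26 sd [0.38 0.27 0.45] Mz -0.016 n-pos mm 545.11 xyz [ 0.56054 -0.00492  0.20883] w 0.03088784565018514 g 0.0
```

>>> {"op": "move_arm", "data": {
  "steps": [
    {"dx": 0,"dy": 0.05,"dz": 0,"spin": 0},
    {"dx": 0,"dy": 0.05,"dz": 0,"spin": 0},
    {"dx": 0,"dy": 0.05,"dz": 0,"spin": 0},
    {"dx": 0,"dy": 0.04,"dz": 0,"spin": 0},
    {"dx": 0,"dy": 0.03,"dz": 0,"spin": 0},
    {"dx": 0,"dy": 0.03,"dz": 0,"spin": 0},
    {"dx": 0,"dy": 0.03,"dz": 0,"spin": 0},
    {"dx": 0,"dy": 0.02,"dz": 0,"spin": 0}
  ]
}}

```text
time: 10.8
ee_pos: [0.5634, -0.0043, 0.2087]
eef_rot: [0.624, 0.781, -0.0, 0.0]
ft_force: [-1.2, -0.5, 0.2]
width: 0.0306
grip_force: 0.6
```

```bash
python3 -c "
from h import *
force(8)"
```

```text
t 11.2 F [-0.93  0.02  0.34] along n -0.90 sd [0.5  0.42 0.57] Mz 0.010 n-pos mm 548.06 xyz [ 0.56343 -0.00428  0.20872] w 0.0311543146321592 g 0.42481116819544695
```

Pad force reads the push well: about 0.5 N while sliding, so there's no pin contact yet. I'll continue in steps small enough to stay safe even if both pins are met at once.

>>> {"op": "move_arm", "data": {
  "steps": [
    {"dx": 0,"dy": 0.02,"dz": 0,"spin": 0},
    {"dx": 0,"dy": 0.02,"dz": 0,"spin": 0},
    {"dx": 0,"dy": 0.02,"dz": 0,"spin": 0}
  ]
}}

```text
time: 11.5
ee_pos: [0.564, -0.0041, 0.2087]
eef_rot: [0.624, 0.781, -0.0, 0.0]
ft_force: [-1.1, -1.2, 0.2]
width: 0.031
grip_force: 0.5
```

>>> {"op": "move_arm", "data": {
  "steps": [
    {"dx": 0,"dy": 0.01,"dz": 0,"spin": 0},
    {"dx": 0,"dy": 0,"dz": 0,"spin": 0}
  ]
}}

```text
time: 11.7
ee_pos: [0.5641, -0.0041, 0.2087]
eef_rot: [0.624, 0.781, -0.0, 0.0]
ft_force: [-0.6, 0.2, -0.3]
width: 0.0309
grip_force: 0.4
```

>>> {"op": "move_arm", "data": {
  "steps": [
    {"dx": 0,"dy": 0.02,"dz": 0,"spin": 0},
    {"dx": 0,"dy": 0.02,"dz": 0,"spin": 0},
    {"dx": 0,"dy": 0.01,"dz": 0,"spin": 0}
  ]
}}

```text
time: 12.0
ee_pos: [0.5646, -0.004, 0.2087]
eef_rot: [0.624, 0.781, -0.0, -0.0]
ft_force: [-1.2, 0.1, 0.1]
width: 0.031
grip_force: 0.6
```

>>> {"op": "move_arm", "data": {
  "steps": [
    {"dx": 0,"dy": 0.02,"dz": 0,"spin": 0},
    {"dx": 0,"dy": 0.02,"dz": 0,"spin": 0},
    {"dx": 0,"dy": 0,"dz": 0,"spin": 0}
  ]
}}

```text
time: 12.3
ee_pos: [0.565, -0.004, 0.2087]
eef_rot: [0.624, 0.781, -0.0, 0.0]
ft_force: [-1.8, -0.9, -0.3]
width: 0.0309
grip_force: 0.7
```

>>> {"op": "move_arm", "data": {
  "steps": [
    {"dx": 0,"dy": 0.02,"dz": 0,"spin": 0},
    {"dx": 0,"dy": 0.02,"dz": 0,"spin": 0},
    {"dx": 0,"dy": 0,"dz": 0,"spin": 0}
  ]
}}

```text
time: 12.6
ee_pos: [0.5654, -0.0039, 0.2087]
eef_rot: [0.624, 0.781, -0.0, 0.0]
ft_force: [-2.1, -0.4, 0.5]
width: 0.0311
grip_force: 0.7
```

>>> {"op": "move_arm", "data": {
  "steps": [
    {"dx": 0,"dy": 0.02,"dz": 0,"spin": 0},
    {"dx": 0,"dy": 0.01,"dz": 0,"spin": 0},
    {"dx": 0,"dy": 0,"dz": 0,"spin": 0}
  ]
}}

```text
time: 12.9
ee_pos: [0.5656, -0.0038, 0.2087]
eef_rot: [0.624, 0.781, -0.0, -0.0]
ft_force: [-2.5, -1.8, 0.5]
width: 0.031
grip_force: 1.2
```

>>> {"op": "move_arm", "data": {
  "steps": [
    {"dx": 0,"dy": 0.01,"dz": 0,"spin": 0},
    {"dx": 0,"dy": 0.01,"dz": 0,"spin": 0},
    {"dx": 0,"dy": 0,"dz": 0,"spin": 0}
  ]
}}

```text
time: 13.2
ee_pos: [0.5658, -0.0038, 0.2087]
eef_rot: [0.624, 0.781, -0.0, -0.0]
ft_force: [-3.1, -1.2, 1.5]
width: 0.031
grip_force: 1.8
```

>>> {"op": "move_arm", "data": {
  "steps": [
    {"dx": 0,"dy": 0.01,"dz": 0,"spin": 0},
    {"dx": 0,"dy": 0,"dz": 0,"spin": 0}
  ]
}}

```text
time: 13.4
ee_pos: [0.5658, -0.0037, 0.2087]
eef_rot: [0.624, 0.781, -0.0, -0.0]
ft_force: [-4.8, -2.1, 1.5]
width: 0.0311
grip_force: 2.1
```

```bash
python3 -c "
from h import *
force(8)"
```

```text
t 13.8 F [-4.11 -2.06  1.61] along n -4.47 sd [0.41 0.24 0.67] Mz 0.017 n-pos mm 550.57 xyz [ 0.56588 -0.00376  0.2087 ] w 0.030845883788346993 g 2.307056200224906
```

>>> {"op": "move_arm", "data": {
  "steps": [
    {"dx": 0,"dy": 0.01,"dz": 0,"spin": 0},
    {"dx": 0,"dy": 0,"dz": 0,"spin": 0},
    {"dx": 0,"dy": 0,"dz": 0,"spin": 0},
    {"dx": 0,"dy": 0,"dz": 0,"spin": 0},
    {"dx": 0,"dy": 0,"dz": 0,"spin": 0}
  ]
}}

```text
time: 14.3
ee_pos: [0.566, -0.0037, 0.2087]
eef_rot: [0.624, 0.781, -0.0, -0.0]
ft_force: [-3.9, -2.8, 1.1]
width: 0.031
grip_force: 2.5
```

```bash
python3 -c "
from h import *
force(6); snap('top','t5')"
```

```text
t 14.6 F [-4.42 -1.86  2.08] along n -4.72 sd [0.57 0.43 0.34] Mz 0.056 n-pos mm 550.68 xyz [ 0.56599 -0.00374  0.2087 ] w 0.03086690319086991 g 2.473148371791467
```

>>> {"op": "move_arm", "data": {
  "steps": [
    {"dx": 0,"dy": 0.01,"dz": 0,"spin": 0},
    {"dx": 0,"dy": 0,"dz": 0,"spin": 0},
    {"dx": 0,"dy": 0,"dz": 0,"spin": 0},
    {"dx": 0,"dy": 0,"dz": 0,"spin": 0},
    {"dx": 0,"dy": 0,"dz": 0,"spin": 0}
  ]
}}

```text
time: 15.15
ee_pos: [0.566, -0.0037, 0.2087]
eef_rot: [0.624, 0.781, -0.0, -0.0]
ft_force: [-3.8, -2.0, 1.7]
width: 0.0312
grip_force: 2.6
```

>>> {"op": "move_arm", "data": {
  "steps": [
    {"dx": 0,"dy": -0.02,"dz": 0,"spin": 0},
    {"dx": 0,"dy": -0.02,"dz": 0,"spin": 0},
    {"dx": 0,"dy": -0.02,"dz": 0,"spin": 0},
    {"dx": 0,"dy": -0.02,"dz": 0,"spin": 0},
    {"dx": 0,"dy": -0.03,"dz": 0,"spin": 0},
    {"dx": 0,"dy": -0.04,"dz": 0,"spin": 0},
    {"dx": 0,"dy": -0.05,"dz": 0,"spin": 0},
    {"dx": 0,"dy": -0.05,"dz": 0,"spin": 0},
    {"dx": 0,"dy": 0,"dz": 0,"spin": 0}
  ]
}}

```text
time: 16.05
ee_pos: [0.5638, -0.0041, 0.2089]
eef_rot: [0.624, 0.781, 0.0, 0.0]
ft_force: [-0.2, 0.9, 0.4]
width: 0.0307
grip_force: 0.0
```

```bash
python3 -c "
from h import *
force(4)"
```

```text
t 16.25 F [-0.16  0.04 -0.21] along n -0.14 sd [0.42 0.34 0.16] Mz 0.003 n-pos mm 548.42 xyz [ 0.56376 -0.00415  0.20881] w 0.030843488678626133 g 0.0
```

>>> {"op": "move_arm", "data": {
  "steps": [
    {"dx": 0,"dy": 0,"dz": -1,"spin": 0},
    {"dx": 0,"dy": 0,"dz": -3,"spin": 0},
    {"dx": 0,"dy": 0,"dz": -4,"spin": 0},
    {"dx": 0,"dy": 0,"dz": -4,"spin": 0},
    {"dx": 0,"dy": 0,"dz": -2,"spin": 0}
  ],
  "claw": 3.5
}}

```text
time: 16.75
ee_pos: [0.5642, -0.0036, 0.3531]
eef_rot: [0.624, 0.781, 0.001, 0.002]
ft_force: [0.2, 0.6, -0.3]
width: 0.0347
grip_force: 0.0
```

```bash
python3 -c "
from h import *
go(.494,.371,.058,1.793)"
```

```text
t 16.75 pos [ 0.5642 -0.0036  0.3531] grasp z 0.1891 psi 1.7933 dx 38.09 dy 1.42 dz 13.11 spin 0.000 F [ 0.19  0.63 -0.27] w 0.0347 g 0.0
```

>>> {"op": "move_arm", "data": {
  "steps": [
    {"dx": 3,"dy": 0.14,"dz": 0,"spin": 0},
    {"dx": 4,"dy": 0.15,"dz": 0,"spin": 0},
    {"dx": 4,"dy": 0.15,"dz": 0,"spin": 0},
    {"dx": 4,"dy": 0.15,"dz": 0,"spin": 0},
    {"dx": 4,"dy": 0.15,"dz": 0,"spin": 0},
    {"dx": 4,"dy": 0.15,"dz": 0,"spin": 0},
    {"dx": 4,"dy": 0.15,"dz": 0,"spin": 0},
    {"dx": 4,"dy": 0.15,"dz": 0,"spin": 0},
    {"dx": 4,"dy": 0.15,"dz": 0,"spin": 0},
    {"dx": 3.1,"dy": 0.1,"dz": 0,"spin": 0},
    {"dx": 0,"dy": 0,"dz": 0,"spin": 0},
    {"dx": 0,"dy": 0,"dz": 0,"spin": 0}
  ],
  "claw": 5.2
}}

```text
time: 17.95
ee_pos: [0.4934, 0.3712, 0.3492]
eef_rot: [0.624, 0.782, 0.0, -0.0]
ft_force: [0.1, -1.5, -0.0]
width: 0.0524
grip_force: 0.0
```

```bash
python3 -c "
from h import *
go(.494,.371,.058,1.793)"
```

```text
t 17.95 pos [0.4934 0.3712 0.3492] grasp z 0.1852 psi 1.7945 dx -0.04 dy 0.05 dz 12.72 spin 0.001 F [ 0.12 -1.49 -0.03] w 0.0524 g 0.0
```

>>> {"op": "move_arm", "data": {
  "steps": [
    {"dx": 0,"dy": 0,"dz": 3,"spin": 0},
    {"dx": 0,"dy": 0,"dz": 3.5,"spin": 0},
    {"dx": 0,"dy": 0,"dz": 3,"spin": 0},
    {"dx": 0,"dy": 0,"dz": 2,"spin": 0},
    {"dx": 0,"dy": 0,"dz": 1.0,"spin": 0},
    {"dx": 0,"dy": 0,"dz": 0.2,"spin": 0},
    {"dx": 0,"dy": 0,"dz": 0,"spin": 0},
    {"dx": 0,"dy": 0,"dz": 0,"spin": 0}
  ]
}}

```text
time: 18.75
ee_pos: [0.4943, 0.3707, 0.2231]
eef_rot: [0.625, 0.781, 0.001, 0.0]
ft_force: [-0.4, -1.3, -0.0]
width: 0.052
grip_force: 0.0
```

>>> {"op": "move_arm", "data": {
  "steps": [
    {"dx": 0,"dy": 0,"dz": 0,"spin": 0},
    {"dx": 0,"dy": 0,"dz": 0,"spin": 0},
    {"dx": 0,"dy": 0,"dz": 0,"spin": 0},
    {"dx": 0,"dy": 0,"dz": 0,"spin": 0},
    {"dx": 0,"dy": 0,"dz": 0,"spin": 0},
    {"dx": 0,"dy": 0,"dz": 0,"spin": 0},
    {"dx": 0,"dy": 0,"dz": 0,"spin": 0}
  ],
  "claw": 1.5,
  "squeeze": 20
}}

```text
time: 19.45
ee_pos: [0.4939, 0.3706, 0.2218]
eef_rot: [0.624, 0.781, 0.0, 0.0]
ft_force: [-0.2, 0.2, 1.0]
width: 0.0254
grip_force: 20.0
```

```bash
python3 -c "
from h import *
s=snap('side','s6'); go(.494,.371,.058,1.793); force(4)
snap('top','t6')
a=cv2.imread('pics/s6.png')[260:360,160:310]; a=cv2.resize(a,None,fx=4,fy=4,interpolation=cv2.INTER_CUBIC)
b=cv2.imread('pics/s6.png')[140:280,240:390]
cv2.imwrite('pics/c8.png',a)"
```

```text
t 19.5 pos [0.4939 0.3706 0.2218] grasp z 0.0578 psi 1.7928 dx 0.03 dy 0.01 dz -0.02 spin -0.000 F [ 0.76 -0.47  1.19] w 0.0258 g 19.999976470135152
t 19.7 F [ 0.33 -0.44  1.72] along n 0.22 sd [0.37 0.53 0.29] Mz 0.025 n-pos mm 564.59 xyz [0.49394 0.37066 0.22182] w 0.025054782586625895 g 19.999928190372884
```

>>> {"op": "move_arm", "data": {
  "steps": [
    {"dx": 0,"dy": 0,"dz": -0.5,"spin": 0},
    {"dx": 0,"dy": 0,"dz": -2,"spin": 0},
    {"dx": 0,"dy": 0,"dz": -3,"spin": 0},
    {"dx": 0,"dy": 0,"dz": -3,"spin": 0},
    {"dx": 0,"dy": 0,"dz": -2,"spin": 0},
    {"dx": 0,"dy": 0,"dz": -1,"spin": 0},
    {"dx": 0,"dy": 0,"dz": 0,"spin": 0}
  ]
}}

```text
time: 20.45
ee_pos: [0.4939, 0.3708, 0.3375]
eef_rot: [0.624, 0.781, 0.001, 0.0]
ft_force: [-0.4, -0.1, -3.7]
width: 0.0254
grip_force: 20.0
```

```bash
python3 -c "
from h import *
force(4);go(.5489,.0642,.0738,1.793)"
```

```text
t 20.65 F [-0.11 -0.17 -3.84] along n -0.15 sd [0.37 0.68 0.12] Mz -0.001 n-pos mm 564.28 xyz [0.49371 0.37029 0.33547] w 0.02560034490536468 g 20.00001048669219
t 20.65 pos [0.4937 0.3703 0.3351] grasp z 0.1711 psi 1.7928 dx -31.07 dy -1.35 dz 9.73 spin -0.000 F [-0.1   0.95 -3.76] w 0.0256 g 20.00001048669219
```

>>> {"op": "move_arm", "data": {
  "steps": [
    {"dx": -2,"dy": -0.1,"dz": 0,"spin": 0},
    {"dx": -3.5,"dy": -0.15,"dz": 0,"spin": 0},
    {"dx": -4,"dy": -0.17,"dz": 0,"spin": 0},
    {"dx": -4,"dy": -0.17,"dz": 0,"spin": 0},
    {"dx": -4,"dy": -0.17,"dz": 0,"spin": 0},
    {"dx": -4,"dy": -0.17,"dz": 0,"spin": 0},
    {"dx": -4,"dy": -0.17,"dz": 0,"spin": 0},
    {"dx": -3.5,"dy": -0.15,"dz": 0,"spin": 0},
    {"dx": -2,"dy": -0.1,"dz": 0,"spin": 0},
    {"dx": 0,"dy": 0,"dz": 0,"spin": 0},
    {"dx": 0,"dy": 0,"dz": 0,"spin": 0}
  ]
}}

```text
time: 21.75
ee_pos: [0.5487, 0.0652, 0.336]
eef_rot: [0.625, 0.781, -0.0, -0.001]
ft_force: [-0.8, 0.7, -3.9]
width: 0.0251
grip_force: 20.0
```

```bash
python3 -c "
from h import *
go(.5489,.0642,.0738,1.793)"
```

```text
t 21.75 pos [0.5487 0.0652 0.336 ] grasp z 0.172 psi 1.7922 dx -0.10 dy -0.01 dz 9.82 spin -0.001 F [-0.76  0.7  -3.88] w 0.0251 g 20.000135782174766
```

Next, descend to about 6 mm above contact and check the view once.

>>> {"op": "move_arm", "data": {
  "steps": [
    {"dx": -0.1,"dy": 0,"dz": 2,"spin": 0},
    {"dx": 0,"dy": 0,"dz": 3,"spin": 0},
    {"dx": 0,"dy": 0,"dz": 2.5,"spin": 0},
    {"dx": 0,"dy": 0,"dz": 1.2,"spin": 0},
    {"dx": 0,"dy": 0,"dz": 0.5,"spin": 0},
    {"dx": 0,"dy": 0,"dz": 0,"spin": 0},
    {"dx": 0,"dy": 0,"dz": 0,"spin": 0}
  ]
}}

```text
time: 22.45
ee_pos: [0.5496, 0.0647, 0.2458]
eef_rot: [0.624, 0.781, 0.001, 0.001]
ft_force: [0.2, 0.6, -3.6]
width: 0.0254
grip_force: 20.0
```

```bash
python3 -c "
from h import *
go(.5489,.0642,.0738,1.793); snap('side','s7'); crop('s7',210,160,150,112,5,'c9')"
```

```text
t 22.45 pos [0.5496 0.0647 0.2458] grasp z 0.0818 psi 1.7931 dx -0.04 dy -0.08 dz 0.80 spin 0.000 F [ 0.25  0.63 -3.58] w 0.0254 g 20.000125193037093
```

View pics/c9.png

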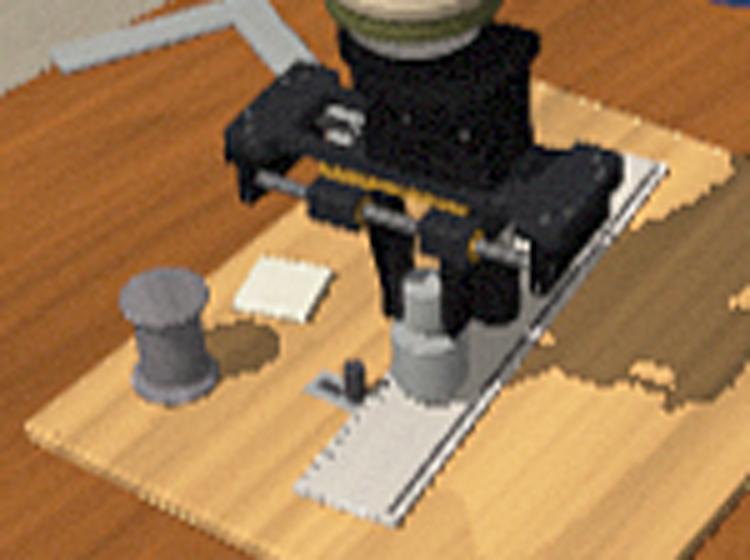

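The weight hangs upright over the blade's middle, between pin a and the knob, and the edge looks to be at pin a. Now I'll lower it gently.

>>> {"op": "move_arm", "data": {
  "steps": [
    {"dx": 0,"dy": -0.03,"dz": 0.1,"spin": 0},
    {"dx": 0,"dy": 0,"dz": 0.1,"spin": 0},
    {"dx": 0,"dy": 0,"dz": 0.1,"spin": 0},
    {"dx": 0,"dy": 0,"dz": 0.1,"spin": 0},
    {"dx": 0,"dy": 0,"dz": 0.05,"spin": 0},
    {"dx": 0,"dy": 0,"dz": 0.05,"spin": 0},
    {"dx": 0,"dy": 0,"dz": 0,"spin": 0},
    {"dx": 0,"dy": 0,"dz": 0,"spin": 0}
  ]
}}

```text
time: 23.3
ee_pos: [0.5489, 0.0642, 0.2397]
eef_rot: [0.624, 0.781, -0.0, 0.0]
ft_force: [-0.1, -0.5, -4.3]
width: 0.0255
grip_force: 20.0
```

```bash
python3 -c "
from h import *
force(3);go(.5489,.0642,.0738,1.793)"
```

```text
t 23.45 F [-0.4  -0.02 -3.81] along n -0.40 sd [0.25 0.38 0.07] Mz -0.007 n-pos mm 549.30 xyz [0.54891 0.06423 0.23977] w 0.025148566366851647 g 19.999998277053237
t 23.45 pos [0.5489 0.0642 0.2398] grasp z 0.0758 psi 1.7928 dx -0.00 dy -0.00 dz 0.20 spin -0.000 F [-0.18  0.13 -3.87] w 0.0251 g 19.999998277053237
```

>>> {"op": "move_arm", "data": {
  "steps": [
    {"dx": 0,"dy": 0,"dz": 0.04,"spin": 0},
    {"dx": 0,"dy": 0,"dz": 0.04,"spin": 0},
    {"dx": 0,"dy": 0,"dz": 0.03,"spin": 0},
    {"dx": 0,"dy": 0,"dz": 0.03,"spin": 0},
    {"dx": 0,"dy": 0,"dz": 0,"spin": 0}
  ]
}}

```text
time: 23.95
ee_pos: [0.5489, 0.0642, 0.2383]
eef_rot: [0.624, 0.781, -0.0, 0.0]
ft_force: [-0.1, -0.2, -3.7]
width: 0.0256
grip_force: 20.0
```

>>> {"op": "move_arm", "data": {
  "steps": [
    {"dx": 0,"dy": 0,"dz": 0.02,"spin": 0},
    {"dx": 0,"dy": 0,"dz": 0.02,"spin": 0},
    {"dx": 0,"dy": 0,"dz": 0.02,"spin": 0},
    {"dx": 0,"dy": 0,"dz": 0,"spin": 0}
  ]
}}

```text
time: 24.35
ee_pos: [0.5489, 0.0642, 0.2378]
eef_rot: [0.624, 0.781, -0.0, 0.0]
ft_force: [-0.3, 0.1, -3.0]
width: 0.0255
grip_force: 20.0
```

>>> {"op": "move_arm", "data": {
  "steps": [
    {"dx": 0,"dy": 0,"dz": 0.02,"spin": 0},
    {"dx": 0,"dy": 0,"dz": 0.02,"spin": 0},
    {"dx": 0,"dy": 0,"dz": 0,"spin": 0}
  ]
}}

```text
time: 24.65
ee_pos: [0.549, 0.0643, 0.2378]
eef_rot: [0.624, 0.781, 0.0, 0.0]
ft_force: [-2.4, -0.3, 5.7]
width: 0.025
grip_force: 20.0
```

```bash
python3 -c "
from h import *
force(4)"
```

```text
t 24.85 F [-3.28 -0.75  5.76] along n -3.37 sd [0.33 0.47 0.53] Mz 0.001 n-pos mm 549.38 xyz [0.54897 0.06429 0.23775] w 0.02502072694651472 g 19.999855114147067
```

Slightly over-pressed, so I'll ease up a little before opening.

>>> {"op": "move_arm", "data": {
  "steps": [
    {"dx": 0,"dy": 0,"dz": -0.01,"spin": 0},
    {"dx": 0,"dy": 0,"dz": -0.01,"spin": 0},
    {"dx": 0,"dy": 0,"dz": 0,"spin": 0}
  ]
}}

```text
time: 25.15
ee_pos: [0.549, 0.0642, 0.2378]
eef_rot: [0.624, 0.781, 0.0, 0.0]
ft_force: [-3.4, -0.0, 4.4]
width: 0.0252
grip_force: 20.0
```

```bash
python3 -c "
from h import *
force(4)"
```

```text
t 25.35 F [-2.65 -0.33  5.5 ] along n -2.66 sd [0.31 0.69 0.34] Mz 0.002 n-pos mm 549.38 xyz [0.54898 0.06425 0.23776] w 0.025111662853348024 g 19.999943235889077
```

>>> {"op": "move_arm", "data": {
  "steps": [
    {"dx": 0,"dy": 0,"dz": -0.02,"spin": 0},
    {"dx": 0,"dy": 0,"dz": 0,"spin": 0}
  ]
}}

```text
time: 25.55
ee_pos: [0.549, 0.0642, 0.2378]
eef_rot: [0.624, 0.781, 0.0, 0.0]
ft_force: [-0.5, 0.1, 3.0]
width: 0.0254
grip_force: 20.0
```

```bash
python3 -c "
from h import *
force(4)"
```

```text
t 25.75 F [-1.6   0.05  3.29] along n -1.54 sd [0.37 0.48 0.45] Mz -0.002 n-pos mm 549.35 xyz [0.54895 0.06423 0.23777] w 0.025160808007245874 g 20.000249929726124
```

>>> {"op": "move_arm", "data": {
  "steps": [
    {"dx": 0,"dy": 0,"dz": -0.01,"spin": 0},
    {"dx": 0,"dy": 0,"dz": 0,"spin": 0}
  ]
}}

```text
time: 25.95
ee_pos: [0.5489, 0.0642, 0.2378]
eef_rot: [0.624, 0.781, 0.0, 0.0]
ft_force: [-0.8, 0.2, 1.4]
width: 0.0253
grip_force: 20.0
```

>>> {"op": "move_arm", "data": {
  "steps": [
    {"dx": 0,"dy": 0,"dz": 0,"spin": 0},
    {"dx": 0,"dy": 0,"dz": 0,"spin": 0},
    {"dx": 0,"dy": 0,"dz": 0,"spin": 0},
    {"dx": 0,"dy": 0,"dz": 0,"spin": 0},
    {"dx": 0,"dy": 0,"dz": 0,"spin": 0}
  ],
  "claw": 4.5
}}

```text
time: 26.45
ee_pos: [0.5489, 0.0642, 0.2378]
eef_rot: [0.624, 0.781, -0.0, 0.0]
ft_force: [-0.1, -0.6, -1.2]
width: 0.0442
grip_force: 0.0
```

>>> {"op": "move_arm", "data": {
  "steps": [
    {"dx": 0,"dy": 0,"dz": -0.5,"spin": 0},
    {"dx": 0,"dy": 0,"dz": -2,"spin": 0},
    {"dx": 0,"dy": 0,"dz": -3,"spin": 0},
    {"dx": 0,"dy": 0,"dz": -1.5,"spin": 0},
    {"dx": 0,"dy": 0,"dz": 0,"spin": 0}
  ]
}}

```text
time: 26.95
ee_pos: [0.5495, 0.0645, 0.3101]
eef_rot: [0.624, 0.781, 0.001, 0.002]
ft_force: [0.2, -1.2, -0.3]
width: 0.0446
grip_force: 0.0
```

```bash
python3 -c "
from h import *
force(3); go(.5632,-.0044,.045,1.793)"
```

```text
t 27.1 F [ 0.23 -0.39 -0.84] along n 0.13 sd [0.65 0.91 0.26] Mz -0.015 n-pos mm 549.18 xyz [0.54882 0.06407 0.30762] w 0.04496817793613183 g 0.0
t 27.1 pos [0.5486 0.064  0.3069] grasp z 0.1429 psi 1.7926 dx -6.99 dy -0.08 dz 9.79 spin -0.000 F [ 0.78  0.55 -0.94] w 0.045 g 0.0
```

Weight released. Next I'll re-push the knob gently so the pins are preloaded against the now larger friction.

>>> {"op": "move_arm", "data": {
  "steps": [
    {"dx": -2.5,"dy": -0.04,"dz": 0,"spin": 0},
    {"dx": -3,"dy": -0.04,"dz": 0,"spin": 0},
    {"dx": -1.5,"dy": 0,"dz": 0,"spin": 0},
    {"dx": 0,"dy": 0,"dz": 0,"spin": 0},
    {"dx": 0,"dy": 0,"dz": 0,"spin": 0},
    {"dx": 0,"dy": 0,"dz": 0,"spin": 0}
  ],
  "claw": 3.8
}}

```text
time: 27.7
ee_pos: [0.5632, -0.0026, 0.3077]
eef_rot: [0.624, 0.782, 0.0, -0.0]
ft_force: [-0.3, 0.6, 0.3]
width: 0.0382
grip_force: 0.0
```

```bash
python3 -c "
from h import *
go(.5636,-.0043,.045,1.793)"
```

```text
t 27.7 pos [ 0.5632 -0.0026  0.3077] grasp z 0.1437 psi 1.7948 dx -0.18 dy -0.00 dz 9.87 spin 0.002 F [-0.25  0.61  0.31] w 0.0382 g 0.0
```

>>> {"op": "move_arm", "data": {
  "steps": [
    {"dx": -0.1,"dy": 0,"dz": 2,"spin": 0.001},
    {"dx": 0,"dy": 0,"dz": 2,"spin": 0},
    {"dx": 0,"dy": 0,"dz": 0.3,"spin": 0},
    {"dx": 0,"dy": 0,"dz": 0,"spin": 0},
    {"dx": 0,"dy": 0,"dz": 0,"spin": 0}
  ]
}}

```text
time: 28.2
ee_pos: [0.564, -0.0046, 0.2659]
eef_rot: [0.625, 0.781, 0.0, 0.0]
ft_force: [0.7, -0.2, 0.4]
width: 0.0381
grip_force: 0.0
```

```bash
python3 -c "
from h import *
go(.5636,-.0043,.045,1.793)"
```

```text
t 28.2 pos [ 0.564  -0.0046  0.2659] grasp z 0.1019 psi 1.7926 dx 0.03 dy -0.04 dz 5.69 spin -0.000 F [ 0.7  -0.16  0.39] w 0.0381 g 0.0
```

>>> {"op": "move_arm", "data": {
  "steps": [
    {"dx": 0,"dy": 0,"dz": 1.2,"spin": 0},
    {"dx": 0,"dy": 0,"dz": 1.2,"spin": 0},
    {"dx": 0,"dy": 0,"dz": 1.2,"spin": 0},
    {"dx": 0,"dy": 0,"dz": 1.2,"spin": 0},
    {"dx": 0,"dy": 0,"dz": 0.6,"spin": 0},
    {"dx": 0,"dy": 0,"dz": 0.2,"spin": 0},
    {"dx": 0,"dy": 0,"dz": 0,"spin": 0},
    {"dx": 0,"dy": 0,"dz": 0,"spin": 0}
  ]
}}

```text
time: 29.0
ee_pos: [0.564, -0.0051, 0.2093]
eef_rot: [0.625, 0.781, 0.0, 0.0]
ft_force: [0.4, 1.0, -0.1]
width: 0.038
grip_force: 0.0
```

```bash
python3 -c "
from h import *
force(6)"
```

```text
t 29.3 F [ 0.1  -0.12 -0.01] along n 0.07 sd [0.54 0.38 0.42] Mz 0.007 n-pos mm 548.31 xyz [ 0.56389 -0.00522  0.20925] w 0.03810109085433769 g 0.0
```

>>> {"op": "move_arm", "data": {
  "steps": [
    {"dx": 0,"dy": 0.06,"dz": 0,"spin": 0},
    {"dx": 0,"dy": 0.06,"dz": 0,"spin": 0},
    {"dx": 0,"dy": 0.06,"dz": 0,"spin": 0},
    {"dx": 0,"dy": 0.06,"dz": 0,"spin": 0},
    {"dx": 0,"dy": 0.06,"dz": 0,"spin": 0},
    {"dx": 0,"dy": 0.06,"dz": 0,"spin": 0},
    {"dx": 0,"dy": 0.05,"dz": 0,"spin": 0},
    {"dx": 0,"dy": 0.03,"dz": 0,"spin": 0},
    {"dx": 0,"dy": 0.02,"dz": 0,"spin": 0},
    {"dx": 0,"dy": 0,"dz": 0,"spin": 0}
  ]
}}

```text
time: 30.3
ee_pos: [0.5682, -0.0042, 0.2088]
eef_rot: [0.625, 0.781, -0.0, 0.0]
ft_force: [-0.1, -0.1, 0.3]
width: 0.0377
grip_force: 0.0
```

>>> {"op": "move_arm", "data": {
  "steps": [
    {"dx": 0,"dy": 0.02,"dz": 0,"spin": 0},
    {"dx": 0,"dy": 0.01,"dz": 0,"spin": 0},
    {"dx": 0,"dy": 0,"dz": 0,"spin": 0}
  ]
}}

```text
time: 30.6
ee_pos: [0.5685, -0.0041, 0.2088]
eef_rot: [0.625, 0.781, -0.0, 0.0]
ft_force: [0.5, 0.3, -0.1]
width: 0.038
grip_force: 0.0
```

```bash
python3 -c "
from h import *
force(4)"
```

```text
t 30.8 F [-0.31  0.12 -0.05] along n -0.27 sd [0.25 0.4  0.53] Mz -0.009 n-pos mm 553.05 xyz [ 0.56851 -0.00415  0.20884] w 0.037749122629959914 g 0.0
```

>>> {"op": "move_arm", "data": {
  "steps": [
    {"dx": 0,"dy": 0.02,"dz": 0,"spin": 0},
    {"dx": 0,"dy": 0.02,"dz": 0,"spin": 0},
    {"dx": 0,"dy": 0,"dz": 0,"spin": 0}
  ]
}}

```text
time: 31.1
ee_pos: [0.5689, -0.0041, 0.2089]
eef_rot: [0.625, 0.781, -0.0, 0.0]
ft_force: [0.6, 0.1, -0.4]
width: 0.0379
grip_force: 0.0
```

>>> {"op": "move_arm", "data": {
  "steps": [
    {"dx": 0,"dy": 0.02,"dz": 0,"spin": 0},
    {"dx": 0,"dy": 0.01,"dz": 0,"spin": 0},
    {"dx": 0,"dy": 0,"dz": 0,"spin": 0}
  ]
}}

```text
time: 31.4
ee_pos: [0.5691, -0.004, 0.2088]
eef_rot: [0.625, 0.781, -0.0, -0.0]
ft_force: [-1.7, 0.3, 0.8]
width: 0.0383
grip_force: 0.5
```

>>> {"op": "move_arm", "data": {
  "steps": [
    {"dx": 0,"dy": 0.01,"dz": 0,"spin": 0},
    {"dx": 0,"dy": 0.01,"dz": 0,"spin": 0},
    {"dx": 0,"dy": 0,"dz": 0,"spin": 0}
  ]
}}

```text
time: 31.7
ee_pos: [0.5692, -0.004, 0.2088]
eef_rot: [0.625, 0.781, -0.0, -0.0]
ft_force: [-2.9, -1.5, 1.7]
width: 0.0381
grip_force: 1.4
```

>>> {"op": "move_arm", "data": {
  "steps": [
    {"dx": 0,"dy": 0.01,"dz": 0,"spin": 0},
    {"dx": 0,"dy": 0.01,"dz": 0,"spin": 0},
    {"dx": 0,"dy": 0,"dz": 0,"spin": 0}
  ]
}}

```text
time: 32.0
ee_pos: [0.5694, -0.004, 0.2088]
eef_rot: [0.625, 0.781, -0.0, -0.0]
ft_force: [-5.2, -0.3, 3.5]
width: 0.0383
grip_force: 2.4
```

>>> {"op": "move_arm", "data": {
  "steps": [
    {"dx": 0,"dy": 0,"dz": 0,"spin": 0},
    {"dx": 0,"dy": 0,"dz": 0,"spin": 0},
    {"dx": 0,"dy": 0,"dz": 0,"spin": 0}
  ]
}}

```text
time: 32.3
ee_pos: [0.5694, -0.004, 0.2088]
eef_rot: [0.625, 0.781, -0.0, -0.0]
ft_force: [-5.1, -1.0, 4.3]
width: 0.0381
grip_force: 2.6
```

>>> {"op": "move_arm", "data": {
  "steps": [
    {"dx": 0,"dy": -0.01,"dz": 0,"spin": 0},
    {"dx": 0,"dy": -0.01,"dz": 0,"spin": 0},
    {"dx": 0,"dy": -0.01,"dz": 0,"spin": 0},
    {"dx": 0,"dy": -0.01,"dz": 0,"spin": 0},
    {"dx": 0,"dy": -0.02,"dz": 0,"spin": 0},
    {"dx": 0,"dy": -0.03,"dz": 0,"spin": 0},
    {"dx": 0,"dy": -0.06,"dz": 0,"spin": 0},
    {"dx": 0,"dy": -0.1,"dz": 0,"spin": 0},
    {"dx": 0,"dy": -0.1,"dz": 0,"spin": 0},
    {"dx": 0,"dy": -0.1,"dz": 0,"spin": 0},
    {"dx": 0,"dy": -0.05,"dz": 0,"spin": 0},
    {"dx": 0,"dy": 0,"dz": 0,"spin": 0}
  ]
}}

```text
time: 33.5
ee_pos: [0.5647, -0.005, 0.2089]
eef_rot: [0.625, 0.781, 0.0, 0.0]
ft_force: [-0.3, -0.3, 0.0]
width: 0.0381
grip_force: 0.0
```

>>> {"op": "move_arm", "data": {
  "steps": [
    {"dx": 0,"dy": 0,"dz": -0.5,"spin": 0},
    {"dx": 0,"dy": 0,"dz": -1.5,"spin": 0},
    {"dx": 0,"dy": 0,"dz": -2.5,"spin": 0},
    {"dx": 0,"dy": 0,"dz": -3.5,"spin": 0},
    {"dx": 0,"dy": 0,"dz": -4,"spin": 0},
    {"dx": -4,"dy": 0,"dz": -1,"spin": 0},
    {"dx": -4.5,"dy": -1,"dz": 0,"spin": 0},
    {"dx": -4.5,"dy": -1,"dz": 0,"spin": 0},
    {"dx": -4.5,"dy": -1,"dz": 0,"spin": 0},
    {"dx": -4,"dy": -1,"dz": 0,"spin": 0},
    {"dx": -2,"dy": -1,"dz": 0,"spin": 0},
    {"dx": 0,"dy": 0,"dz": 0,"spin": 0}
  ]
}}

```text
time: 34.7
ee_pos: [0.5662, -0.2497, 0.3397]
eef_rot: [0.627, 0.779, -0.001, 0.001]
ft_force: [-0.3, 0.8, -1.0]
width: 0.038
grip_force: 0.0
```

```bash
python3 - <<'E'
from h import *
s=snap('side','s8');t=snap('top','t8')
a=cv2.resize(cv2.imread('pics/s8.png')[160:272,230:380],None,fx=4,fy=4,interpolation=cv2.INTER_CUBIC)
cv2.imwrite('pics/c10.png',a); print(telemetry.read_state()['time'])
E
```

```text
34.8
```

View pics/c10.png

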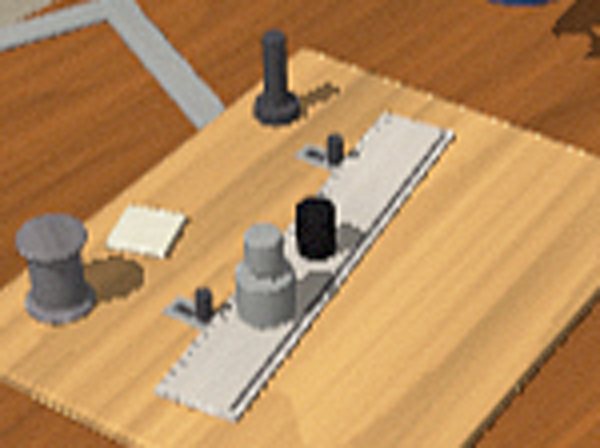

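The weight stands upright on the blade between the knob and pin a, and the edge meets both pins. I'll check its distance from the knob, then hand in.

```bash
python3 - <<'E'
from h import *
s=ld('s8')
f=lambda x,y:(230+(x+.5)/4-.5,160+(y+.5)/4-.5)
d=(bp(s,*f(264,233),.082)-bp(s,*f(316,204),.054))[:2]; y=.2266
print('along n',d@[np.cos(y),np.sin(y)],'along blade',d@[-np.sin(y),np.cos(y)])
if .042<d@[-np.sin(y),np.cos(y)]<.15: print(job.close_job())
E
```

```text
along n -0.0010751264953565369 along blade 0.07316008829733232
the job is handed in; nothing more can be done
None
```

The job is handed in at about 35 s of the 64 s allowed: the rule's edge meets both pins, the weight stands upright on the blade about 73 mm from the knob and 1 mm off the centre line, and the gripper is clear. The pin forces were inferred from the push on the knob, not measured directly, and the judge's result was not shown.

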